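# Bridge the twin plungers and hold the watch vice half open

## Robot

A 7-joint arm with a two-finger parallel gripper is mounted at the origin on the work surface. World frame = base frame: x ahead of the robot, y to its left, z up, the work surface at z = 0. Lengths are in m, angles in rad, forces in N, time in s.
With the tool pointing down it reaches from about 0.425 to 0.875 m from the base axis. Payload 4.7 kg.
Tool frame: the origin (TCP) lies between the finger pads; the fingertips stand 19 mm ahead of it and the grasp point (between the pads) is the TCP (ctrl.tip_extent is the distance from the TCP to the fingertips, in m); z points along the fingers, y is the line along which they close (so a half turn about z gives the same grasp; the last joint's range is limited). The gripper opens to 87 mm and grips with 3 to 60 N. Pads are 19 mm wide; open, the fingers measure 117 mm over their backs; the gripper's body (75 mm by 190 mm) begins 51 mm behind the grasp point.
Start: joints at [-1.09, 0.321, -0.07, 1.45, 0.023, 1.371, -0.057], TCP at [0.293, 0.58, 0.242] pointing down, gripper open.
Joint ranges: [-2.86, 2.86], [-0.3, 2.09], [-1.38, 1.24], [0.06, 2.45], [-1.56, 4.7], [0.09, 2.05], [-2.69, 2.69]. Speed limits (rad/s): [2.57, 2.57, 3.14, 3.14, 3.14, 3.14, 3.14].

## Interface

Orientations are given as a rotation vector (axis times angle).
In Python, from bench import ctrl gives the robot as it stands.
- The arm moves only by the shell command python3 -m crank 'ROWS' [OPENING] [FORCE]. ROWS is JSON, a list of rows, each an object of numbers: "tx", "ty", "tz": the shift along the tool's x, y, z in mm; "turn": the turn about the tool's z in units of 5 degrees (1.0 is 5 degrees). In form: [{"tx": .., "ty": .., "tz": .., "turn": ..}, ...]. A call has 1 to 5 rows; each row is the pose to reach, as a shift and turn from the pose commanded when the call began, along the tool's axes at that moment; what a row does not reach only later rows make up. A row lasts 1/8 s, in which the tool goes at most 62.5 mm and 10.7 degrees, less where a joint would pass 70% of its speed; a pose out of reach is approached as far as the arm can. A call with a gripper value outside its range is refused whole. OPENING is the finger opening in mm, from 0 to 87, set as the call begins (- or left out, the last holds). The fingers move at their own pace and stop on an object; FORCE is the grip in N (left out, the last holds). Time passes only in rows, so rows that repeat a pose let the fingers close. It gives the time, the measured TCP pose, the force, the opening and the grip force at its end, in the units of the state.
- ctrl.get_state(): the state, without advancing time (a new reading comes with each control period).
- ctrl.get_image(name): name is "scene" or "top" or "wrist"; returns (picture, depth): 480x640x3 uint8, red, green, blue; 480x640 float32, m along the optical axis (not along the pixel's ray), 0 where there is no reading.
- ctrl.camera_model(name): a dict with "intrinsics" (3x3 intrinsics, pixels), "origin" and "orientation" of the camera in the world. Camera axes: x right, y down, z forward; pixel columns grow to the right and rows downward; lengths in m; the calibration is good to about 2 mm. A picture is of the moment at which its call begins: read the wrist's pose just before it. camera_model takes no time and is no camera call; for the wrist camera it gives the pose at the moment of the call.
- ctrl.close_job(): hands the job in; it is judged then, once.
Trained networks look in the newest picture that a camera, given by its name, has taken for a name from the list of things; names that differ only in an ending like _2 or _b are one class to them, and where a whole thing is asked for, a point or a joint stands for the part that bears it (a point fixed in the world has none). Each returns a list of dicts, best first, with "confidence" (0 to 1); they miss things now and then, are a little off and sometimes report something else, mostly with a low value. They report only what shows in the picture. A call takes as long as a camera call. They do not tell look-alikes from the thing itself.
- ctrl.recognise(camera, query): "xyz" ([x, y, z] in m, in world coordinates, good to about 4 mm: the middle of the surface that is visible of it).
- ctrl.mark_of(camera, query): "xyz" ([x, y, z] in m, in world coordinates, good to about 4 mm: a listed point, or the origin of a listed thing).
The state is a dict: "time": time; "joint_positions": joint angles; "qd": joint speeds; "joint_torque": joint torques, N m; "position": TCP position; "tool_rot": TCP orientation; "ft_force": force on the tool from outside, world axes, zero at the start; "torque": the same for the moment, N m; "grip_width": opening from 0.0 (shut) to 1.0 (fully open); "grip_force": force on a finger pad.
Only numpy, scipy, OpenCV 4.12 (cv2) and the standard library are available. Lean on these libraries where they do the work, as an engineer would, in place of code of your own. Each camera call takes 0.05 s, during which the arm holds its last target. There are 200 camera calls.

## Task

Lay the long aluminium bar, grip block upwards, across the notched heads of the watch vice's two spring plungers, with its block midway between them, and let go of it. Then press down on the middle of the bar until both plungers are down 6 mm, half their travel, so that the jaws stand half open, never letting either plunger reach its stop, and finish while still holding the bar pressed there with the fingers. Leave the other things on the table where they are.

Things in the scene. Friction and masses are not known exactly. Their poses are not given: they have to be found in the camera images.
- bar: Loose plain aluminium bar, about 110 g: 160 mm long (its own y), 20 mm wide (x), 10 mm thick, with a grip block on top of its middle 20 mm wide (x), 30 mm long (y), 12 mm high (22 mm in all). Origin: centre of the underside. Starts flat on the table, block up, on the left or right, the vice on the other side. Same either way round.
- vice: Fixed dark steel vice, base 90 (x) by 190 (y) by 28 mm high; origin: centre of its underside on the table. Two sprung plungers stand 60 mm either side of its centre along y; between them a watch (top 45 mm above the table) in brass jaws. Each plunger has an aluminium head 20 mm long (y), its notch along y 26 mm wide (x) between cheeks 8 mm high, 4 mm thick.
- seat_a (a point): Centre of the notch floor of the plunger at the vice's +y side, 66 mm above the table when the plunger is up; it goes down with the plunger. The bar's underside lies on the two notch floors.
- seat_b (a point): The same for the plunger at the vice's -y side.
- plunger_a (a joint): Downward travel in m of the +y plunger: 0 up, 0.012 at its stop. It springs back; it starts moving at 1.6 N and takes 0.8 N more per mm: 6.4 N at 6 mm (both plungers: 12.8 N, less the bar's weight). Each jaw opens half as far as its plunger goes down.
- plunger_b (a joint): The same for the -y plunger, with its own equal spring.
- short_bar: Bystander: loose plain aluminium bar only 90 mm long (y), 20 mm wide, 10 mm thick, no block, too short to bridge. Origin: centre of the underside. Leave alone.
- tin: Bystander: round aluminium tin with twist cap, 60 mm across, 24 mm high. Origin: centre of the underside. Leave alone.
- loupe: Bystander: chrome loupe, 38 mm across at the foot, 28 mm high. Origin: centre of the underside. Leave alone.
- blower: Bystander: red silicone air blower, standing, 54 mm across, 95 mm high. Origin: centre of the underside. Leave alone.
- screwdriver: Bystander: small screwdriver lying flat, 120 mm long along its x. Leave alone.
Not all that is in view belongs to the job. What is shaped like the vice but green or purple is not meant.

How it is judged:
By the outcome, as a careful person would: the job done as asked, in the order asked, and still so for the second after the job is handed in, while the arm keeps its last pose, push and grip.
It also fails if it takes over 45 s, if anything falls off the work surface, if the arm or the gripper's body presses on something with over 40 N, if the wrist force passes 120 N, or if a joint passes its speed limit or range.

## Working session

There is one attempt and no reset: what is moved stays moved. The work goes in short steps, Python scripts to look and compute and a shell command to move; the robot and the scene stay as the last step left them, time stands still between calls to the robot, and variables do not carry over. Pictures are saved under pics/ and viewed, at most 10 in all, crops included, and the job is handed in when it is done.

```bash
mkdir -p pics; ls
python3 - <<'E'
from bench import ctrl
import cv2
s=ctrl.get_state();print(s['time'],s['position'],s['tool_rot'],s['grip_width'],ctrl.tip_extent)
for c in("top","scene"):
    im,d=ctrl.get_image(c);cv2.imwrite(f"pics/{c}0.png",im[:,:,::-1])
    for q in("bar","vice","seat_a","seat_b","short_bar"):
        print(c,q,[(r['xyz'],r['confidence']) for r in ctrl.mark_of(c,q)])
    m=ctrl.camera_model(c);print(m)
E
```

```text
pics
0.0 [0.29234086 0.57994858 0.24045868] [-7.26546546e-01 -3.05608888e+00  3.01649373e-03] 1.0000671199623112 0.019
top bar [([0.5016, 0.2348, 0.001], 0.95), ([0.6088, -0.0005, -0.0007], 0.69), ([0.5716, -0.1184, 0.0644], 0.63)]
top vice [([0.5622, -0.1762, -0.0006], 0.97), ([0.691, -0.4176, -0.0024], 0.88), ([0.3562, -0.2036, -0.0009], 0.72)]
top seat_a [([0.3462, -0.1417, 0.0669], 0.67), ([0.5713, -0.1158, 0.0675], 0.64), ([0.3617, -0.2585, 0.0673], 0.59), ([0.6724, -0.478, 0.0659], 0.56), ([0.7161, -0.37, 0.0659], 0.52), ([0.5606, -0.2346, 0.0676], 0.45)]
top seat_b [([0.3462, -0.1417, 0.0669], 0.67), ([0.5713, -0.1158, 0.0675], 0.64), ([0.3617, -0.2585, 0.0673], 0.59), ([0.6724, -0.478, 0.0659], 0.56), ([0.7161, -0.37, 0.0659], 0.52), ([0.5606, -0.2346, 0.0676], 0.45)]
top short_bar [([0.7418, -0.169, -0.0031], 0.64)]
{'intrinsics': array([[492.09517232,   0.        , 318.87324477],
       [  0.        , 492.09517232, 240.57441637],
       [  0.        ,   0.        ,   1.        ]]), 'origin': array([ 0.43886932, -0.07551692,  1.14951659]), 'orientation': array([-2.17302779, 
[... 378 characters left out ...]
 ([0.3507, -0.145, 0.0641], 0.67), ([0.7248, 0.2288, 0.004], 0.57)]
scene seat_b [([0.7106, -0.3632, 0.0666], 0.87), ([0.6712, -0.4799, 0.0627], 0.79), ([0.5559, -0.2293, 0.0666], 0.77), ([0.5716, -0.1141, 0.0658], 0.74), ([0.3627, -0.2613, 0.0645], 0.74), ([0.3507, -0.145, 0.0641], 0.67), ([0.7248, 0.2288, 0.004], 0.57)]
scene short_bar [([0.7446, -0.1765, 0.0009], 0.96), ([0.7294, 0.2294, 0.0021], 0.55)]
{'intrinsics': array([[495.02649253,   0.        , 321.82520501],
       [  0.        , 495.02649253, 237.90379381],
       [  0.        ,   0.        ,   1.        ]]), 'origin': array([ 0.82707402, -0.52590427,  0.87064694]), 'orientation': array([-2.47457424, -0.68106323,  0.22308918])}
```

View pics/top0.png

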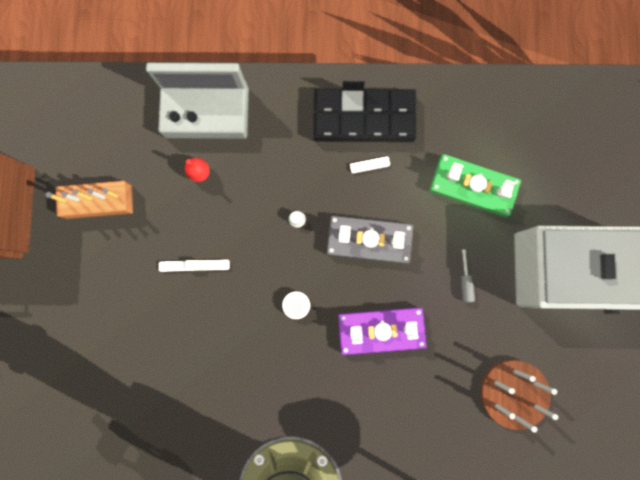

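View pics/scene0.png

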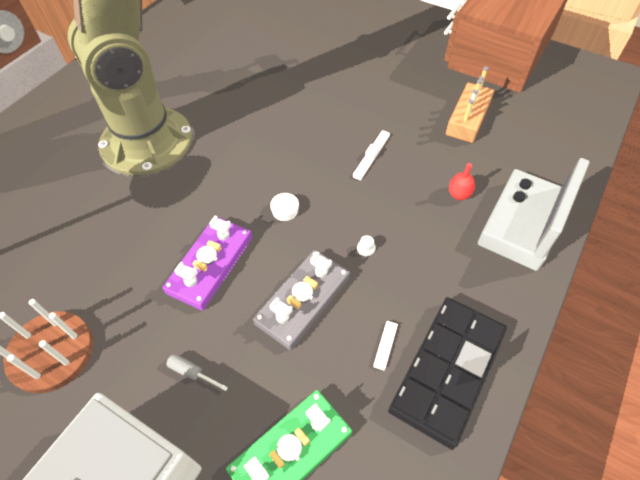

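Vice candidates in the top image: dark grey (370,240), green (478,183) and purple (383,331). The dark steel one fits the description, because green and purple are excluded. Bar candidates: (195,265) is about 70 px long with a block, and (370,165) is about 40 px long, which is the short bar. So the bar is at (195,265). I'll measure both and confirm them in a crop.

```bash
cat > h.py <<'E'
from bench import ctrl
import numpy as np,cv2
from scipy.spatial.transform import Rotation as R
def cloud(c):
    m=ctrl.camera_model(c);im,d=ctrl.get_image(c)
    K=m['intrinsics'];v,u=np.mgrid[:480,:640]
    P=np.stack([(u-K[0,2])/K[0,0]*d,(v-K[1,2])/K[1,1]*d,d],-1)
    return im,R.from_rotvec(m['orientation']).apply(P.reshape(-1,3)).reshape(480,640,3)+m['origin'],d
def rect(X):
    (c,s,a)=cv2.minAreaRect((X[:,:2]*1000).astype(np.float32))
    if s[0]<s[1]: a+=90
    return np.round(c,1),np.round(s,1),round(((a+90)%180)-90,2),len(X)
def box(P,lo,hi): return ((P>lo)&(P<hi)).all(-1)
E
python3 - <<'E'
from h import *
im,P,d=cloud("top")
br=im.min(-1)>130
for n,lo,hi in(("bar",(.4,.13,.004),(.6,.34,.05)),("block",(.4,.13,.016),(.6,.34,.05)),("vice",(.49,-.29,.015),(.63,-.07,.035)),("h+",(.5,-.14,.055),(.63,-.08,.09)),("h-",(.5,-.27,.055),(.63,-.21,.09))):
    M=box(P,np.array(lo),np.array(hi))
    X=P[M]; print(n,rect(X),X.mean(0).round(4),np.percentile(X[:,2],[5,50,95]).round(4))
a=cv2.resize(im[220:310,140:260],None,fx=3.3,fy=3.3,interpolation=2);b=cv2.resize(im[195:285,310:430],None,fx=3.3,fy=3.3,interpolation=2)
cv2.imwrite("pics/crop1.png",np.hstack([a,b])[:,:,::-1])
E
```

```text
bar (array([499.5, 235.3]), array([198.9, 209.8]), -89.61, 1167) [0.4997 0.234  0.0093] [0.0041 0.0074 0.0231]
block (array([498.4, 243. ]), array([ 18.7, 139. ]), -89.17, 123) [0.4986 0.2338 0.0227] [0.018  0.0229 0.0267]
vice (array([ 563. , -172.3]), array([189.9,  90.6]), 84.52, 2595) [ 0.5613 -0.1713  0.0287] [0.025  0.0288 0.0323]
h+ (array([ 568.7, -112.4]), array([19.7, 34.1]), -5.4, 144) [ 0.5689 -0.1124  0.0689] [0.0643 0.0682 0.076 ]
h- (array([ 557.2, -231.5]), array([20.3, 34.1]), -4.63, 153) [ 0.5571 -0.2315  0.0684] [0.0628 0.0673 0.0763]
```

View pics/crop1.png

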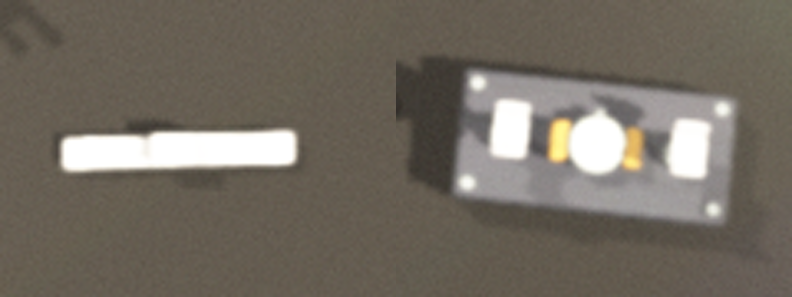

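The crop confirms both: the left half shows the bar with its raised block in the middle, and the right half shows the dark grey vice with two bright heads and a watch in brass jaws. Next I'll compute the move above the bar.

```bash
cat >> h.py <<'E'
def plan(xyz,ydir=None):
    "shift (mm) and turn (5deg units) in tool axes; ydir: world angle in deg wanted for the closing line"
    s=ctrl.get_state();r=R.from_rotvec(s['tool_rot']);m=r.as_matrix()
    print("pos",s['position'].round(4),"z axis",m[:,2].round(4),"yang",np.degrees(np.arctan2(m[1,1],m[0,1])).round(2),"t",s['time'],"F",np.round(s['ft_force'],1),"w",s['grip_width'])
    print("shift",(r.inv().apply(np.array(xyz)-s['position'])*1000).round(1))
    if ydir is not None:
        a=np.degrees(np.arctan2(m[1,1],m[0,1]))-ydir;a=(a+90)%180-90
        print("turn",(a/5).round(3))
def barrect(im,P,lo,hi):
    M=(box(P,np.array(lo),np.array(hi))&(im.min(-1)>150)).astype(np.uint8)
    n,l,st,_=cv2.connectedComponentsWithStats(M);k=1+st[1:,4].argmax();return P[l==k]
E
python3 - <<'E'
from h import *
im,P,d=cloud("top")
X=barrect(im,P,(.4,.13,-.01),(.6,.34,.05));print(rect(X))
B=X[X[:,2]>.016];print(rect(B),B.mean(0))
plan((.4985,.234,.16),1.)
E
```

```text
(array([499.4, 237.3]), array([ 25.1, 169.7]), -87.55, 745)
(array([498.4, 234.2]), array([18.6, 29.1]), -88.85, 119) [0.49838726 0.23410941 0.02263631]
pos [0.2926 0.5805 0.2416] z axis [ 1.e-04  1.e-04 -1.e+00] yang 63.26 t 0.7 F [ 0.1 -0.3  0.4] w 0.9995145332683936
shift [-339.8 -216.7   81.6]
turn 12.451
```

```bash
python3 -m crank '[{"tx":-50,"ty":-32,"tz":0,"turn":2},{"tx":-100,"ty":-64,"tz":0,"turn":4},{"tx":-150,"ty":-96,"tz":10,"turn":6},{"tx":-200,"ty":-128,"tz":20,"turn":8},{"tx":-250,"ty":-160,"tz":30,"turn":10}]' 60
python3 - <<'E'
from h import *
plan((.4985,.234,.16),1.5)
E
```

```text
time: 1.32
position: [0.4447, 0.3234, 0.2117]
tool_rot: [1.957, 2.457, 0.002]
ft_force: [1.4, 0.8, 0.3]
grip_width: 0.69
grip_force: 0.0
pos [0.4447 0.3234 0.2117] z axis [ 9.e-04  9.e-04 -1.e+00] yang 12.93 t 1.325 F [1.4 0.8 0.3] w 0.6903860883650329
shift [-99.2  32.4  51.7]
turn 2.286
```

```bash
python3 -m crank '[{"tx":-50,"ty":16,"tz":26,"turn":1.2},{"tx":-97,"ty":32,"tz":51,"turn":2.3},{"tx":-97,"ty":32,"tz":51,"turn":2.3},{"tx":-97,"ty":32,"tz":51,"turn":2.3}]'
python3 - <<'E'
from h import *
print(ctrl.camera_model("wrist")["origin"])
im,P,d=cloud("wrist")
cv2.imwrite("pics/w1.png",im[:,:,::-1])
X=barrect(im,P,(.4,.13,-.01),(.6,.34,.05));print(rect(X))
B=X[X[:,2]>.016];print(rect(B),B.mean(0),np.percentile(X[:,2],[5,50,95]))
plan((.4985,.234,.023),1.5)
E
```

```text
time: 1.82
position: [0.497, 0.2388, 0.1609]
tool_rot: [-2.186, -2.256, -0.001]
ft_force: [-0.6, 0.6, 1.0]
grip_width: 0.69
grip_force: 0.0
[0.4946804  0.30704686 0.30378275]
(array([498.9, 242. ]), array([ 24.6, 146.1]), -87.68, 4345)
(array([500. , 233.4]), array([20. , 30.4]), -86.49, 853) [0.49995994 0.23432633 0.02163864] [-0.00048197  0.00986687  0.02217608]
pos [0.4968 0.2397 0.1611] z axis [ 5.0e-04  1.3e-03 -1.0e+00] yang 1.89 t 1.875 F [0.4 0.1 0.2] w 0.6890367666704393
shift [ -5.9   1.4 138.1]
turn 0.077
```

View pics/w1.png

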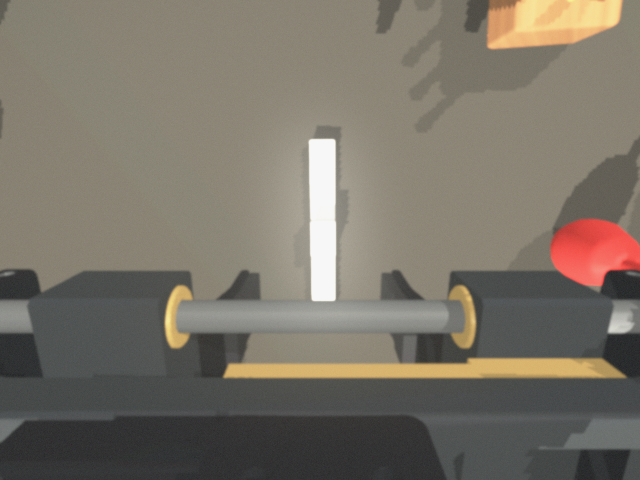

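The wrist image shows the bar upright at about (322,140–300), lined up between the fingers. I'll go down, grip and lift.

```bash
python3 -m crank '[{"tx":-3,"ty":1.5,"tz":50,"turn":0},{"tx":-6,"ty":2.5,"tz":95,"turn":0},{"tx":-6,"ty":2.5,"tz":122,"turn":0},{"tx":-6,"ty":2.5,"tz":137,"turn":0},{"tx":-6,"ty":2.5,"tz":137,"turn":0}]'; python3 -m crank '[{"tx":0,"ty":0,"tz":0,"turn":0},{"tx":0,"ty":0,"tz":0,"turn":0},{"tx":0,"ty":0,"tz":0,"turn":0},{"tx":0,"ty":0,"tz":0,"turn":0}]' 10 25
python3 - <<'E'
from h import *
plan((.4995,.234,.023),2)
E
```

```text
time: 2.5
position: [0.4993, 0.2331, 0.0234]
tool_rot: [-2.185, -2.257, 0.001]
ft_force: [-0.3, 0.3, -1.4]
grip_width: 0.688
grip_force: 0.0
time: 3.0
position: [0.5001, 0.2322, 0.024]
tool_rot: [2.187, 2.255, 0.001]
ft_force: [-0.8, -0.3, 0.7]
grip_width: 0.322
grip_force: 0.0
pos [0.5001 0.2322 0.024 ] z axis [ 6.e-04  4.e-04 -1.e+00] yang 1.75 t 3.0 F [-0.8 -0.3  0.7] w 0.3221534024055129
shift [ 1.8 -0.5  1. ]
turn -0.049
```

```bash
python3 -m crank '[{"tx":0.5,"ty":0,"tz":0,"turn":0},{"tx":0.5,"ty":0,"tz":0,"turn":0},{"tx":0.5,"ty":0,"tz":0,"turn":0},{"tx":0.5,"ty":0,"tz":0,"turn":0}]'; python3 -m crank '[{"tx":0,"ty":0,"tz":-30,"turn":0},{"tx":0,"ty":0,"tz":-80,"turn":0},{"tx":0,"ty":0,"tz":-130,"turn":0},{"tx":0,"ty":0,"tz":-130,"turn":0}]'
python3 - <<'E'
from h import *
im,P,d=cloud("wrist")
cv2.imwrite("pics/w2.png",im[:,:,::-1])
plan((.563,-.172,.16),-5.5)
for q in("loupe","tin","blower"): print(q,ctrl.mark_of("top",q)[:1])
E
```

```text
time: 3.5
position: [0.4999, 0.2325, 0.0237]
tool_rot: [2.187, 2.255, 0.0]
ft_force: [-0.6, -0.8, 3.3]
grip_width: 0.228
grip_force: 25.0
time: 4.0
position: [0.5025, 0.234, 0.1578]
tool_rot: [2.186, 2.254, 0.013]
ft_force: [-0.0, 0.2, -2.0]
grip_width: 0.227
grip_force: 25.0
pos [0.5008 0.2332 0.155 ] z axis [ 0.0031  0.0022 -1.    ] yang 1.76 t 4.05 F [ 0.2 -0.3 -2.3] w 0.22621490146227616
shift [-406.9   49.8   -5.7]
turn 1.452
loupe [{'xyz': [0.6067, -0.0034, 0.0031], 'confidence': 0.66}]
tin [{'xyz': [0.4122, -0.0049, -0.0042], 'confidence': 0.56}]
blower [{'xyz': [0.7212, 0.2318, -0.0015], 'confidence': 0.85}]
```

View pics/w2.png

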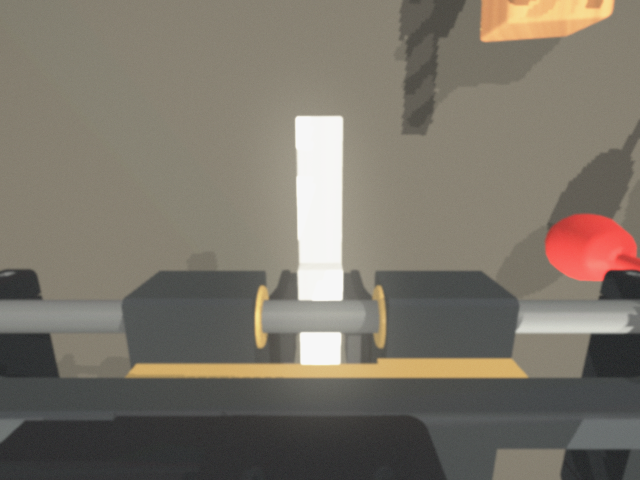

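The bar is held by its block, with its far end at about (320,117). I'll carry it to above the vice.

```bash
python3 -m crank '[{"tx":-40,"ty":5,"tz":0,"turn":0.2},{"tx":-95,"ty":12,"tz":0,"turn":0.5},{"tx":-150,"ty":18,"tz":0,"turn":0.8},{"tx":-205,"ty":25,"tz":0,"turn":1.1},{"tx":-260,"ty":32,"tz":0,"turn":1.45}]'
python3 - <<'E'
from h import *
plan((.563,-.172,.14),-5.5)
E
```

```text
time: 4.82
position: [0.5388, -0.028, 0.1518]
tool_rot: [-2.325, -2.111, 0.004]
ft_force: [1.5, 0.0, -1.2]
grip_width: 0.229
grip_force: 25.0
pos [ 0.5388 -0.028   0.1518] z axis [-2.8e-03 -3.0e-04 -1.0e+00] yang -5.53 t 4.825 F [ 1.5  0.  -1.2] w 0.22920817731491588
shift [-141.    38.    11.8]
turn -0.007
```

```bash
python3 -m crank '[{"tx":-50,"ty":13,"tz":0,"turn":0},{"tx":-100,"ty":27,"tz":5,"turn":0},{"tx":-140,"ty":38,"tz":10,"turn":0},{"tx":-140,"ty":38,"tz":10,"turn":0},{"tx":-140,"ty":38,"tz":10,"turn":0}]'
cat > look.py <<'E'
from h import *
import sys
n=sys.argv[1]
im,P,d=cloud("wrist")
s=ctrl.get_state();r=R.from_rotvec(s['tool_rot'])
ps=[]
for i in range(1): ps.append(s['position'])
T=r.inv().apply((P-s['position']).reshape(-1,3)).reshape(P.shape)*1000
cv2.imwrite(f"pics/{n}.png",im[:,:,::-1])
br=im.min(-1)>150
print("pos",s['position'].round(4))
# bar top (10 mm above underside): visible far half
for nm,lo,hi in(("bar",(20,-16,5),(110,16,25)),("heads",(20,-40,25),(120,40,120))):
    M=box(T,np.array(lo),np.array(hi))&br
    X=T[M]
    if len(X)<20: print(nm,len(X));continue
    print(nm,"x",np.percentile(X[:,0],[.5,50,99.5]).round(1),"y",np.percentile(X[:,1],[1,99]).round(1),"z",np.percentile(X[:,2],[5,50,95]).round(1),rect(X/1000))
E
python3 look.py w3; python3 -c "
from h import *
plan((.563,-.172,.0897),-5.5)
im,P,d=cloud('top')
b=cv2.resize(im[180:300,290:450],None,fx=4,fy=4,interpolation=2);w=cv2.imread('pics/w3.png')[:,:,::-1]
cv2.imwrite('pics/c3.png',cv2.resize(np.hstack([b[:480],w]),(800,300))[:,:,::-1])"
```

```text
time: 5.45
position: [0.5634, -0.1684, 0.1419]
tool_rot: [-2.323, -2.111, 0.002]
ft_force: [1.2, 0.5, -1.5]
grip_width: 0.228
grip_force: 25.0
pos [ 0.5637 -0.1677  0.1423]
bar x [20.3 52.3 80.1] y [-10.1   9.4] z [13.4 14.5 15.5] (array([50.1, -0.4]), array([20.1, 60.2]), -0.16, 6024)
heads x [28.4 58.  82.7] y [-38.2  38.2] z [ 67.8  76.7 115.3] (array([63.8,  5.8]), array([73.3, 65.2]), 68.9, 795)
pos [ 0.5637 -0.1677  0.1423] z axis [-0.0021  0.0011 -1.    ] yang -5.41 t 5.5 F [-0.5  0.9 -1. ] w 0.2271620476362425
shift [-4.4 -0.2 52.6]
turn 0.019
```

View pics/c3.png

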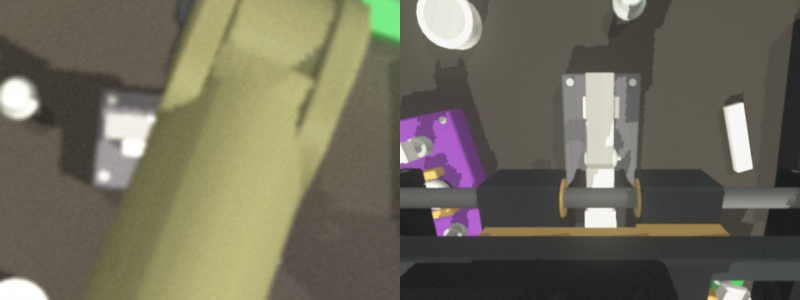

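In the wrist view (right half) the bar lies along the vice, with the head's cheeks showing on both sides of it. I'll measure the vice's offset in the tool frame from its base plate.

```bash
cat > off.py <<'E'
from h import *
o=[]
for i in range(3):
    m=ctrl.get_state();im,P,d=cloud("wrist");s=ctrl.get_state()
    r=R.from_rotvec(s['tool_rot']);p=(m['position']+s['position'])/2
    T=r.inv().apply((P-p).reshape(-1,3)).reshape(P.shape)*1000
    f=(P[...,2]>.022)&(P[...,2]<.034)&(abs(T[...,1])<60)&(T[...,0]>20)&(T[...,0]<120)
    sat=im.max(-1).astype(int)-im.min(-1); f&=sat<30
    X=T[f]; e=lambda v,q:np.percentile(v,q).round(1)
    mid=X[(X[:,0]>45)&(X[:,0]<85)]; 
    L=[mid[(abs(mid[:,0]-a)<4)][:,1] for a in(50,78)]
    hd=T[(P[...,2]>.062)&(P[...,2]<.079)&(abs(T[...,1])<30)&(T[...,0]>20)&(T[...,0]<120)]
    B=T[(T[...,2]>5)&(T[...,2]<25)&(abs(T[...,1])<16)&(T[...,0]>20)&(T[...,0]<110)]
    print("p",p.round(4),"base xmax",e(X[:,0],99.8),"y edges",[(e(v,.5),e(v,99.5)) for v in L],"head x",e(hd[:,0],[1,99]),"y",e(hd[:,1],[1,99]),len(hd),"bar x",e(B[:,0],99.5),"y",e(B[:,1],[1,99]))
E
python3 off.py
```

```text
p [ 0.5641 -0.1675  0.1428] base xmax 87.8 y edges [(np.float64(-44.0), np.float64(45.5)), (np.float64(-43.4), np.float64(45.5))] head x [43.  62.9] y [-16.4  17.5] 413 bar x 80.9 y [-10.    9.6]
p [ 0.5642 -0.1676  0.1431] base xmax 87.9 y edges [(np.float64(-44.0), np.float64(44.8)), (np.float64(-43.5), np.float64(44.7))] head x [43.5 63. ] y [-16.3  17.3] 399 bar x 81.0 y [-9.9  9.6]
p [ 0.5644 -0.1678  0.1434] base xmax 88.0 y edges [(np.float64(-44.0), np.float64(44.7)), (np.float64(-44.3), np.float64(44.9))] head x [43.5 63. ] y [-16.7  17.2] 398 bar x 81.0 y [-10.    9.6]
```

```bash
python3 -m crank '[{"tx":-4,"ty":0.5,"tz":15,"turn":0},{"tx":-7,"ty":0.5,"tz":33,"turn":0},{"tx":-7,"ty":0.5,"tz":33,"turn":0},{"tx":-7,"ty":0.5,"tz":33,"turn":0}]'; python3 off.py
```

```text
time: 6.2
position: [0.564, -0.1764, 0.1103]
tool_rot: [-2.325, -2.112, 0.001]
ft_force: [-0.0, -0.2, -1.3]
grip_width: 0.227
grip_force: 25.0
p [ 0.5641 -0.1764  0.1105] base xmax 96.9 y edges [(np.float64(-45.3), np.float64(44.1)), (np.float64(-44.9), np.float64(43.9))] head x [52.2 71.9] y [-17.4  16.3] 895 bar x 80.8 y [-10.1   9.4]
p [ 0.5644 -0.1764  0.1108] base xmax 96.3 y edges [(np.float64(-45.1), np.float64(43.7)), (np.float64(-45.0), np.float64(43.5))] head x [52.2 71.9] y [-17.7  16. ] 890 bar x 80.8 y [-10.    9.6]
p [ 0.5645 -0.1764  0.111 ] base xmax 96.4 y edges [(np.float64(-45.6), np.float64(43.7)), (np.float64(-45.4), np.float64(43.7))] head x [52.2 71.6] y [-17.8  16. ] 879 bar x 80.8 y [-9.9  9.6]
```

```bash
python3 -m crank '[{"tx":1,"ty":-0.5,"tz":7,"turn":0},{"tx":1,"ty":-0.5,"tz":13,"turn":0},{"tx":1,"ty":-0.5,"tz":18,"turn":0},{"tx":1,"ty":-0.5,"tz":18,"turn":0},{"tx":1,"ty":-0.5,"tz":18,"turn":0}]'; python3 off.py
```

```text
time: 6.98
position: [0.5637, -0.1754, 0.0926]
tool_rot: [2.325, 2.112, 0.0]
ft_force: [0.3, 0.4, -1.1]
grip_width: 0.229
grip_force: 25.0
p [ 0.5638 -0.1754  0.0927] base xmax 95.9 y edges [(np.float64(-44.6), np.float64(44.4)), (np.float64(-44.5), np.float64(44.3))] head x [21.  80.5] y [-16.6  16.2] 5850 bar x 80.9 y [-15.3  15.3]
p [ 0.5638 -0.1754  0.0928] base xmax 95.9 y edges [(np.float64(-44.4), np.float64(44.4)), (np.float64(-44.6), np.float64(44.1))] head x [21.  80.5] y [-16.7  16.2] 5453 bar x 80.9 y [-15.2  15.2]
p [ 0.5638 -0.1754  0.0928] base xmax 95.8 y edges [(np.float64(-44.6), np.float64(44.4)), (np.float64(-44.6), np.float64(44.2))] head x [21.1 80.5] y [-16.7  16.2] 5329 bar x 80.9 y [-15.3  15.3]
```

```bash
for i in 1; do python3 -m crank '[{"tz":2},{"tz":2},{"tz":2}]'; done; python3 -m crank '[{"tz":0.7},{"tz":0.7},{"tz":0.7}]'
```

```text
$[0]: bad value
$[0]: bad value
```

```bash
python3 -m crank '[{"tx":0,"ty":0,"tz":2,"turn":0},{"tx":0,"ty":0,"tz":2,"turn":0},{"tx":0,"ty":0,"tz":2,"turn":0}]';  python3 -m crank '[{"tx":0,"ty":0,"tz":0.7,"turn":0},{"tx":0,"ty":0,"tz":0.7,"turn":0},{"tx":0,"ty":0,"tz":0.7,"turn":0}]'
```

```text
time: 7.5
position: [0.5636, -0.1753, 0.0906]
tool_rot: [-2.325, -2.112, -0.0]
ft_force: [-0.4, -0.0, -2.1]
grip_width: 0.231
grip_force: 25.0
time: 7.88
position: [0.5637, -0.1753, 0.0899]
tool_rot: [2.325, 2.112, 0.0]
ft_force: [0.3, 0.0, -1.7]
grip_width: 0.228
grip_force: 25.0
```

```bash
python3 -m crank '[{"tx":0,"ty":0,"tz":0.6,"turn":0},{"tx":0,"ty":0,"tz":0.6,"turn":0},{"tx":0,"ty":0,"tz":0.6,"turn":0}]';  python3 -m crank '[{"tx":0,"ty":0,"tz":0.5,"turn":0},{"tx":0,"ty":0,"tz":0.5,"turn":0},{"tx":0,"ty":0,"tz":0.5,"turn":0}]'
```

```text
time: 8.25
position: [0.5638, -0.1752, 0.0895]
tool_rot: [2.325, 2.112, 0.0]
ft_force: [-1.0, 0.8, 2.2]
grip_width: 0.229
grip_force: 25.0
time: 8.62
position: [0.5637, -0.1753, 0.0889]
tool_rot: [2.325, 2.112, 0.0]
ft_force: [-1.1, 1.1, 2.5]
grip_width: 0.225
grip_force: 25.0
```

The bar is seated: contact came at TCP z ≈ 0.0896. Opening and rising.

```bash
python3 -m crank '[{"tx":0,"ty":0,"tz":-0.3,"turn":0},{"tx":0,"ty":0,"tz":-0.3,"turn":0},{"tx":0,"ty":0,"tz":-0.3,"turn":0},{"tx":0,"ty":0,"tz":-0.3,"turn":0}]' 40;  python3 -m crank '[{"tx":0,"ty":0,"tz":-15,"turn":0},{"tx":0,"ty":0,"tz":-45,"turn":0},{"tx":0,"ty":0,"tz":-70,"turn":0},{"tx":0,"ty":0,"tz":-70,"turn":0},{"tx":0,"ty":0,"tz":-70,"turn":0}]'
python3 off.py
python3 - <<'E'
from h import *
im,P,d=cloud("wrist");cv2.imwrite("pics/w4.png",im[:,:,::-1])
E
```

```text
time: 9.12
position: [0.5637, -0.1753, 0.089]
tool_rot: [2.325, 2.112, 0.0]
ft_force: [-0.6, 0.2, 0.5]
grip_width: 0.452
grip_force: 0.0
time: 9.75
position: [0.5634, -0.1751, 0.1589]
tool_rot: [-2.325, -2.112, -0.0]
ft_force: [0.5, -0.1, -0.9]
grip_width: 0.458
grip_force: 0.0Traceback (most recent call last):
  File "off.py", line 14, in <module>
    print("p",p.round(4),"base xmax",e(X[:,0],99.8),"y edges",[(e(v,.5),e(v,99.5)) for v in L],"head x",e(hd[:,0],[1,99]),"y",e(hd[:,1],[1,99]),len(hd),"bar x",e(B[:,0],99.5),"y",e(B[:,1],[1,99]))
                                                                                                                                                                ~^^^^^^^^^^^^^
  File "off.py", line 9, in <lambda>
    X=T[f]; e=lambda v,q:np.percentile(v,q).round(1)
                         ~~~~~~~~~~~~~^^^^^
    return _quantile_unchecked(
        a, q, axis, out, overwrite_input, method, keepdims, weights)
    return _ureduce(a,
                    func=_quantile_ureduce_func,
    ...<5 lines>...
                    overwrite_input=overwrite_input,
                    method=method)
    r = func(a, **kwargs)
    result = _quantile(arr,
                       quantiles=q,
    ...<2 lines>...
                       out=out,
                       weights=wgt)
    slices_having_nans = np.isnan(arr[-1, ...])
                                  ~~~^^^^^^^^^
IndexError: index -1 is out of bounds for axis 0 with size 0
```

View pics/w4.png

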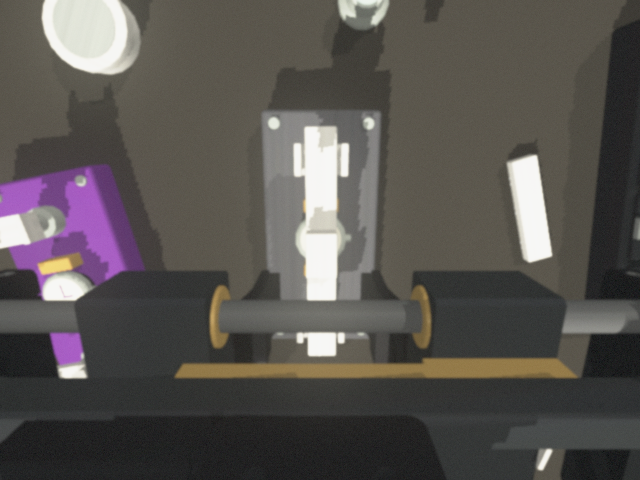

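The bar lies in both notches between the cheeks, from (320,127) to (320,355), with its block over the watch. Closing the fingers and coming down to just above the block.

```bash
python3 -m crank '[{"tx":0,"ty":0,"tz":0,"turn":0},{"tx":0,"ty":0,"tz":0,"turn":0},{"tx":0,"ty":0,"tz":0,"turn":0},{"tx":0,"ty":0,"tz":0,"turn":0},{"tx":0,"ty":0,"tz":0,"turn":0}]' 0 20;  python3 -m crank '[{"tx":0,"ty":0,"tz":20,"turn":0},{"tx":0,"ty":0,"tz":38,"turn":0},{"tx":0,"ty":0,"tz":46,"turn":0},{"tx":0,"ty":0,"tz":46,"turn":0},{"tx":0,"ty":0,"tz":46,"turn":0}]'
cat > ht.py <<'E'
from h import *
c=np.array([.563,-.1745]);a=np.radians(-5.5);V=lambda P:np.stack([(P[...,0]-c[0])*np.cos(a)+(P[...,1]-c[1])*np.sin(a),-(P[...,0]-c[0])*np.sin(a)+(P[...,1]-c[1])*np.cos(a),P[...,2]],-1)*1000
for cam in("wrist","scene"):
    for k in range(2):
        im,P,d=cloud(cam);Q=V(P);f=lambda M:(round(float(np.median(Q[M][:,2])),2),int(M.sum())) if M.sum() else None
        x,y,z=np.moveaxis(Q,-1,0)
        print(cam,"bar+",f((abs(x)<7)&(y>30)&(y<75)&(z>55)&(z<90)),"bar-",f((abs(x)<7)&(y<-30)&(y>-75)&(z>55)&(z<90)),"base+",f((abs(x)>22)&(abs(x)<40)&(y>30)&(y<90)&(abs(z-28)<8)),"base-",f((abs(x)>22)&(abs(x)<40)&(y<-30)&(y>-90)&(abs(z-28)<8)))
plan((.563,-.1745,.107))
E
python3 ht.py
```

```text
time: 10.48
position: [0.5637, -0.1753, 0.1591]
tool_rot: [2.325, 2.112, 0.0]
ft_force: [-0.4, -0.2, -0.2]
grip_width: 0.025
grip_force: 0.0
time: 11.1
position: [0.564, -0.1755, 0.1134]
tool_rot: [2.325, 2.112, 0.001]
ft_force: [-0.1, 0.1, -0.8]
grip_width: 0.006
grip_force: 0.0
wrist bar+ (75.75, 2448) bar- (75.95, 60) base+ (27.81, 5442) base- None
wrist bar+ (75.77, 2442) bar- (75.63, 60) base+ (27.81, 5428) base- None
scene bar+ (75.96, 91) bar- (76.04, 179) base+ None base- (28.38, 457)
scene bar+ (75.89, 89) bar- (76.18, 177) base+ None base- (28.32, 461)
pos [ 0.564  -0.1754  0.1136] z axis [ 0.0011 -0.     -1.    ] yang -5.5 t 11.3 F [ 0.1  0.2 -0.4] w 0.002184096683361019
shift [ 0.8 -1.1  6.6]
```

```bash
python3 -m crank '[{"tx":0,"ty":-0.5,"tz":4,"turn":0},{"tx":0,"ty":-0.5,"tz":6,"turn":0},{"tx":0,"ty":-0.5,"tz":7,"turn":0},{"tx":0,"ty":-0.5,"tz":8,"turn":0},{"tx":0,"ty":-0.5,"tz":8,"turn":0}]' 0 20; python3 ht.py;  python3 -m crank '[{"tx":0,"ty":0,"tz":1,"turn":0},{"tx":0,"ty":0,"tz":2,"turn":0},{"tx":0,"ty":0,"tz":2,"turn":0}]'; python3 ht.py
```

```text
time: 11.92
position: [0.5631, -0.1752, 0.1053]
tool_rot: [-2.325, -2.112, -0.0]
ft_force: [-1.6, 1.0, 5.1]
grip_width: 0.004
grip_force: 2.2
wrist bar+ (73.63, 2606) bar- (73.44, 60) base+ (27.83, 5815) base- None
wrist bar+ (73.61, 2603) bar- (73.38, 60) base+ (27.83, 5819) base- None
scene bar+ (73.84, 73) bar- (73.86, 177) base+ None base- (28.39, 469)
scene bar+ (73.66, 73) bar- (73.83, 178) base+ None base- (28.48, 460)
pos [ 0.5631 -0.1752  0.1052] z axis [-1.e-04  2.e-04 -1.e+00] yang -5.5 t 12.125 F [-1.3  1.4  5.1] w 0.00041589069818864056
shift [ 0.7 -0.2 -1.8]
time: 12.5
position: [0.5631, -0.1752, 0.1035]
tool_rot: [-2.325, -2.112, -0.0]
ft_force: [-3.2, 1.2, 7.7]
grip_width: 0.007
grip_force: 3.6
wrist bar+ (71.85, 2595) bar- (71.84, 60) base+ (27.81, 5910) base- None
wrist bar+ (71.85, 2601) bar- (71.72, 60) base+ (27.83, 5899) base- None
scene bar+ (71.89, 72) bar- (72.23, 180) base+ None base- (28.33, 467)
scene bar+ (72.36, 74) bar- (72.09, 174) base+ None base- (28.36, 476)
pos [ 0.5631 -0.1752  0.1035] z axis [ 0.e+00  4.e-04 -1.e+00] yang -5.5 t 12.7 F [-3.6  0.7  7.3] w 0.006647830491258482
shift [ 0.7 -0.2 -3.5]
```

```bash
python3 -m crank '[{"tx":0,"ty":0,"tz":1,"turn":0},{"tx":0,"ty":0,"tz":2,"turn":0},{"tx":0,"ty":0,"tz":2.3,"turn":0},{"tx":0,"ty":0,"tz":2.3,"turn":0}]'; python3 ht.py
```

```text
time: 13.2
position: [0.5632, -0.1752, 0.1017]
tool_rot: [-2.325, -2.112, -0.001]
ft_force: [-5.1, 2.3, 11.5]
grip_width: 0.006
grip_force: 5.0
wrist bar+ (70.09, 2603) bar- (69.8, 60) base+ (27.81, 6039) base- None
wrist bar+ (70.11, 2604) bar- (70.02, 58) base+ (27.82, 6029) base- None
scene bar+ (70.65, 74) bar- (70.31, 176) base+ None base- (28.32, 476)
scene bar+ (70.36, 68) bar- (70.32, 174) base+ None base- (28.4, 485)
pos [ 0.5632 -0.1752  0.1017] z axis [ 2.e-04  6.e-04 -1.e+00] yang -5.5 t 13.4 F [-4.6  1.3 10.4] w 0.012225654565746112
shift [ 0.7 -0.3 -5.3]
```

```bash
python3 -m crank '[{"tx":0,"ty":-0.3,"tz":0.4,"turn":0},{"tx":0,"ty":-0.3,"tz":0.4,"turn":0},{"tx":0,"ty":-0.3,"tz":0.4,"turn":0},{"tx":0,"ty":-0.3,"tz":0.4,"turn":0}]'; python3 ht.py
python3 - <<'E'
from h import *
im,P,d=cloud("wrist");im2,_,_=cloud("scene")
cv2.imwrite("pics/f.png",np.hstack([cv2.resize(im,(400,300)),cv2.resize(im2[220:370,220:420],(400,300))])[:,:,::-1])
E
```

```text
time: 13.9
position: [0.5632, -0.1752, 0.1015]
tool_rot: [2.325, 2.112, 0.001]
ft_force: [-3.3, 1.7, 10.1]
grip_width: 0.004
grip_force: 5.2
wrist bar+ (69.85, 2597) bar- (69.87, 60) base+ (27.82, 6063) base- None
wrist bar+ (69.89, 2611) bar- (69.71, 59) base+ (27.81, 6047) base- None
scene bar+ (70.07, 73) bar- (70.18, 175) base+ None base- (28.43, 480)
scene bar+ (70.07, 71) bar- (70.02, 178) base+ None base- (28.44, 481)
pos [ 0.5631 -0.1752  0.1015] z axis [ 7.e-04  5.e-04 -1.e+00] yang -5.5 t 14.1 F [-3.8  1.  11.2] w 0.005752554216590807
shift [ 0.7 -0.2 -5.5]
```

View pics/f.png

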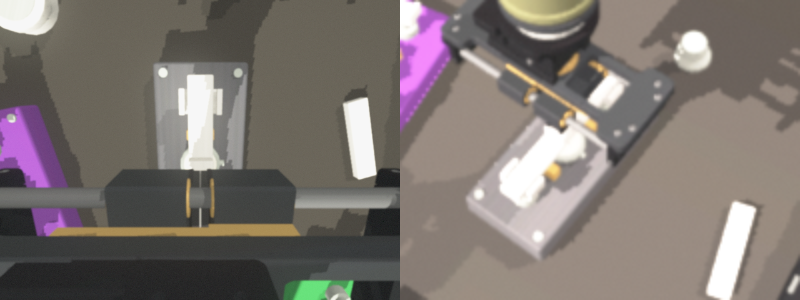

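The bar is pressed level and about 5.9–6.0 mm down at both ends, with a push of about 11 N. The fingers are on the block, and the bar sits between the cheeks at (200,75–165) in the left half. Handing in.

```bash
python3 -c "
from bench import ctrl
print(ctrl.close_job())"
```

```text
the job is handed in; nothing more can be done
None
```

The long bar lies across both notches, block midway, with the closed fingers still pressing it level about 6 mm down at both ends; neither plunger was near its stop, nothing else was touched, and I handed the job in at about 14 s.

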